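# Wind the bench press down by one turn

### The job

Bring the platen of the bench press down by exactly one turn: with the gripper shut, push the wooden handle of its hand wheel round clockwise, seen from above, through one full turn, until the handle stands again where it stood at the start, then move the hand clear. Push gently from behind with the closed fingers; do not take the handle between the fingers. Leave the things standing around the press where they are.

Things in the scene. Friction and masses are not known exactly. Their poses are not given: they have to be found in the camera images.
- press: Small grey bench press, fixed, at a different place and yaw each run. Origin: centre of its underside on the bench, z up. Bed 200 (x) x 220 (y) x 24 mm, two columns 176 mm apart along y, bridge between them, nothing of these above 133 mm; over it a flat hand wheel on the vertical screw. The platen sinks 5 mm per turn; the wheel keeps its height.
- wheel_center (a point): Centre of the dark steel hand wheel, on its upright axis, 145 mm above the bench. Rim radius 80 mm (centre line), rim 14 mm thick (top 152 mm above the bench); hub radius 20 mm, top at 157 mm; a screw end of radius 10 mm rises from it to 185 mm at most; three spokes. Turns with the wheel: x points from the axis to the handle, z up.
- handle (a point): Middle of the upright round wooden handle on the rim, at the end of one spoke, 80 mm from the wheel's axis, 180 mm above the bench. 17 mm in diameter at the foot, 22 mm at its thickest; it reaches from 155 to 205 mm above the bench, on a steel boss 24 mm in diameter. Fixed to the wheel, travels round with it.
- wheel (a joint): Turn of the wheel, rad, growing clockwise seen from above (lowers the platen). Starts anywhere from -2.5 to 2.5 and counts on through full turns; stops only at -5 and 13. Stiff: about 0.2 N m, 2 to 4 N at the handle; stays where it is left, does not coast. At 0 the handle points along the press's +x; at q it lies at angle -q from there.
- tin_flat: Flat round ink tin, 68 x 68 x 30 mm, behind the press; loose, to be left alone. Origin: centre of its underside.
- block: Small wooden block, 50 x 34 x 24 mm, beside the press; loose, to be left alone. Origin: centre of its underside.
- needles: Green flat tin box, 62 x 102 x 28 mm, beside the press; loose, to be left alone. Origin: centre of its underside.
- dropper: Small brown bottle with a black cap, 34 x 34 x 78 mm, behind the press; loose, to be left alone. Origin: centre of its underside.
- tub: Cream paste tub, 116 x 116 x 39 mm; loose, to be left alone. Origin: centre of its underside.

How it is judged:
By the outcome, as a careful person would: the job done as asked, in the order asked, and still so for the second after the job is handed in, with the robot touching nothing.
It also fails if it takes over 59 s, if anything falls off the work surface, if the arm or the gripper's body presses on something with over 40 N, if the wrist force passes 120 N, or if a joint passes its speed limit or range.

### The arm

A 6-joint arm with a two-finger parallel gripper is mounted at the origin on a cart in front of the work surface, level with it; the furniture and walls round the work are solid. World frame = base frame: x ahead of the robot, y to its left, z up, the work surface at z = 0. Lengths are in m, angles in degrees, forces in N, time in s.
With the tool pointing down it reaches from about 0.325 to 1 m from the base axis. Payload 5.1 kg.
Tool frame: the origin (TCP) lies midway between the tips of the shut fingers; the grasp point (between the pads) lies 19 mm behind it; y points along the fingers, z is the direction in which the jaws open and shut, and the axes are right-handed (so a half turn about y gives the same grasp; the last joint's range is limited). The gripper opens to 85 mm and grips with 20 to 120 N. Pads are 22 mm wide; open, the fingers measure 114 mm over their backs; the gripper's body (76 mm by 85 mm) begins 54 mm behind the grasp point. The pads swing forward as they close: fully open they stand 13 mm farther back than shut.
Start: joints at [66.371, 7.093, 94.555, -0, 78.352, -4.733], TCP at [0.211, 0.615, 0.208] pointing down, gripper open.
Joint ranges: [-149.61, 149.61], [-58.7, 133.49], [1.44, 155.28], [-77.14, 257.14], [18.33, 153.61], [-166.67, 166.67]. Speed limits (degrees/s): [147.25, 147.25, 180, 180, 180, 180].

### API

Orientations are given as [roll, pitch, yaw] about the fixed x, y, z axes, in that order (R = Rz(yaw) Ry(pitch) Rx(roll)).
In Python, from workcell import reach, move_linear, goto_joints, grip, wait, inverse_kinematics, sense, capture, PlanningError, hand_in gives the robot as it stands. Calls block until the motion is done:
- reach(position, orientation): joint-space move of the TCP to a pose.
- move_linear(position, velocity=0.15, frame=None, contact_N=None): straight line of the TCP; frame=None keeps the orientation; velocity is the mean speed in m/s. With contact_N (N) it stops when the force on the tool has changed by that much, and returns True; else False.
- goto_joints(angles): joint-space move.
- grip(opening, f_grip=None): opening from 0.0 (shut) to 1.0 (fully open); f_grip is the grip in N (None keeps the last); returns when the fingers have stopped.
- wait(seconds).
- inverse_kinematics(position, orientation): joint angles nearest the present ones, or None.
- sense(): the state.
- capture(name): name is "side" or "top" or "wrist"; returns a dict with "color" (400x640x3 uint8, red, green, blue), "intrinsics" (3x3 intrinsics, pixels), "T" (4x4, takes a point from camera to world coordinates); the wrist camera has in their place "hand_eye" (4x4, takes a point from camera to tool coordinates, whose origin is the TCP and whose axes are the tool frame's). Camera axes: x right, y down, z forward; pixel columns grow to the right and rows downward; lengths in m; the calibration is good to about 2 mm. A picture is of the moment at which its call begins: read the wrist's pose just before it. There is no depth.
A pose or a line that the arm cannot do raises PlanningError and nothing moves.
- hand_in(): hands the job in, once; it reports no verdict.
The state is a dict: "clock": time; "joint_pos": joint angles; "qvel": joint speeds; "joint_torque": joint torques, N m; "position": TCP position; "tool_rot": TCP orientation; "contact_force": force on the tool from outside, world axes, zero at the start; "torque": the same for the moment, N m; "gripper_width": opening from 0.0 (shut) to 1.0 (fully open).
Only numpy, scipy, OpenCV 4.12 (cv2) and the standard library are available. Lean on these libraries where they do the work, as an engineer would, in place of code of your own. Each camera call takes 0.05 s, during which the arm holds its last target. There are 200 camera calls.

## Working session

There is one attempt and no reset: what is moved stays moved. The work goes in short steps, each a Python script; the robot and the scene stay as the last script left them, time stands still between calls to the robot, and variables do not carry over. Pictures are saved under pics/ and viewed, about 8 in all and at most 12, crops included, and the job is handed in when it is done.

```bash
mkdir -p pics
python3 - <<'E'
from workcell import *
import cv2,numpy as np
s=sense();print(s)
for n in("top","side"):
    c=capture(n);cv2.imwrite(f"pics/{n}0.png",c["color"][:,:,::-1]);print(n,c["intrinsics"],c["T"])
E
```

```text
{'clock': 0.0, 'joint_pos': array([ 6.63703651e+01,  7.13397156e+00,  9.46340837e+01,  3.04331156e-04,
        7.83521915e+01, -4.73379137e+00]), 'qvel': array([-0.13609846,  0.048914  ,  0.01665189, -0.01666799,  0.00632875,
        0.09406968]), 'joint_torque': array([-1.29747954e-03, -4.23650408e+01, -3.65429771e+01, -2.49015620e-04,
        7.26088343e-03,  2.24164512e-05]), 'position': array([0.21027402, 0.61434922, 0.20664768]), 'tool_rot': array([-9.01198120e+01,  1.02204296e-02, -1.88959160e+01]), 'contact_force': array([ 0.14034887, -0.34470242, -0.51428379]), 'torque': array([-0.00792828,  0.0420501 ,  0.01616809]), 'gripper_width': 0.999852131697378}
top [[364.40843518   0.         320.5055751 ]
 [  0.         364.40843518 203.60950788]
 [  0.           0.           1.        ]] [[-0.02474512 -0.99571932  0.08905454  0.50664144]
 [-0.99967692  0.02516386  0.00358227  0.07225613]
 [-0.00580789 -0.08893712 -0.99602031  1.03938646]
 [ 0.          0.          0.          1.        ]]
side [[494.12564825   0.         325.5831547 ]
 [  0.         494.12564825 203.83144085]
 [  0.           0.           1.        ]] [[-0.9997652  -0.02146478  0.00296843  0.57413964]
 [-0.01515152  0.59453501 -0.80392696  1.02639858]
 [ 0.01549129 -0.80378317 -0.59472064  0.842307  ]
 [ 0.          0.          0.          1.        ]]
```

View pics/top0.png

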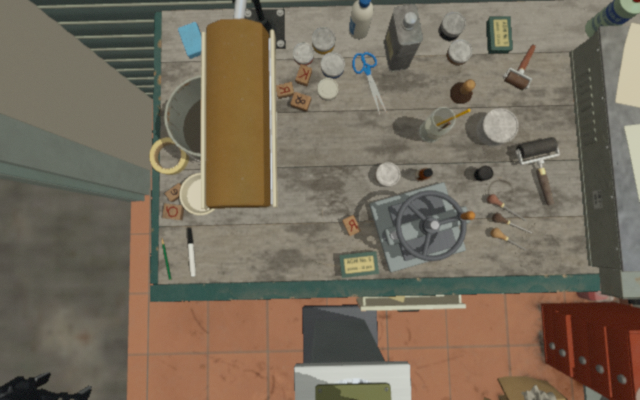

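View pics/side0.png

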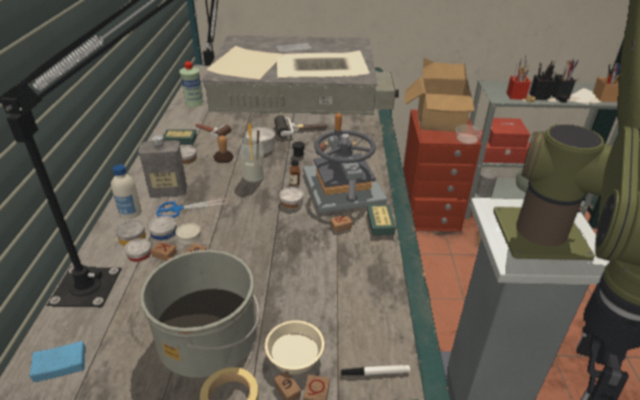

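Top view: the press wheel is at about (432,225) and the orange handle at about (467,215). Side view: the wheel is at (345,147) and the handle at (338,122). The lamp hood is far forward, so I'll retract before swinging over to look from close by.

```bash
cat > h.py <<'E'
from workcell import *
import cv2,numpy as np
from scipy.spatial.transform import Rotation as Ro
def shot(n,f=None):
    s=sense(); c=capture(n)
    T=c.get("T")
    if T is None:
        W=np.eye(4);W[:3,:3]=Ro.from_euler("xyz",s["tool_rot"],degrees=True).as_matrix();W[:3,3]=s["position"];T=W@c["hand_eye"]
    if f: cv2.imwrite(f"pics/{f}.png",c["color"][:,:,::-1])
    return c["color"],c["intrinsics"],T
def rays(px,K,T):
    px=np.atleast_2d(px).astype(float)
    return T[:3,3],(np.c_[px,np.ones(len(px))]@np.linalg.inv(K).T)@T[:3,:3].T
def plane(px,K,T,z):
    o,d=rays(px,K,T); return o+d*((z-o[2])/d[:,2])[:,None]
def pix(P,K,T):
    q=(np.atleast_2d(P)-T[:3,3])@T[:3,:3]@K.T; return q[:,:2]/q[:,2:]
E
python3 - <<'E'
from h import *
I,K,T=shot("top")
print("centre",plane([432,225],K,T,.155),"handle",plane([467,215],K,T,.19))
grip(0.0)
for p in ([.16,.40,.32],[.40,.05,.34],[.43,-.2,.40]):
    o=[-90,0,-20 if p[1]>.3 else -90]
    print(p,inverse_kinematics(p,o))
print(capture("wrist")["hand_eye"], sense()["clock"])
E
```

```text
centre [[ 0.52695248 -0.19296854  0.155     ]] handle [[ 0.54735148 -0.26499849  0.19      ]]
[0.16, 0.4, 0.32] [ 61.05156586 -24.39916584 111.96252861   0.          92.43663723
  -8.94843414]
[0.4, 0.05, 0.34] [ -0.51595938 -28.34360993 112.75247289   0.          95.59113704
  -0.51595938]
[0.43, -0.2, 0.4] [-31.43356157 -18.24524211  99.9924145    0.          98.25282761
 -31.43356157]
[[ 1.92474108e-04  9.65973478e-01  2.58641068e-01 -6.60083157e-02]
 [ 3.44747600e-04 -2.58641121e-01  9.65973422e-01 -1.65681619e-01]
 [ 9.99999922e-01 -9.67589849e-05 -3.82798757e-04 -2.66775116e-04]
 [ 0.00000000e+00  0.00000000e+00  0.00000000e+00  1.00000000e+00]] 0.9667
```

Run:
```python
from h import *
reach([.16,.40,.32],[-90,0,-20]); reach([.40,.02,.36],[-90,0,-90]); reach([.527,-.27,.36],[-90,0,-90]); wait(.3)
I,K,T=shot("wrist","w1"); print(K[0,0],sense()["position"],sense()["clock"])
print(pix([[.527,-.193,.155],[.547,-.265,.19]],K,T))
```

```text
298.05806037474275 [ 0.52706204 -0.26931196  0.3604586 ] 5.15
[[314.00372047 113.95037117]
 [331.467724   178.80086048]]
```

View pics/w1.png

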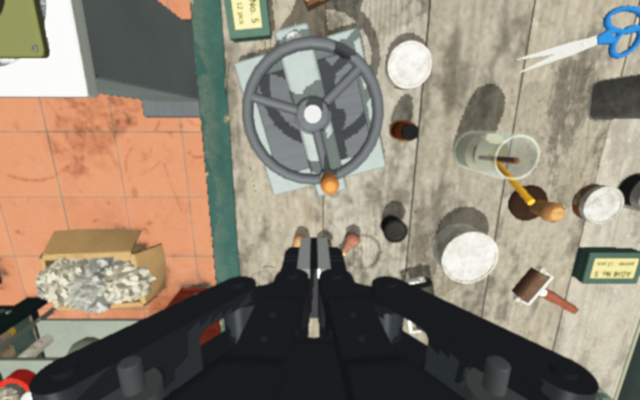

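Wrist view: wheel hub at (313,113), rim radius about 70 px, handle at (330,184), all unobstructed. Next I'll measure the centre by fitting a circle to the rim, and the handle by colour.

```bash
cat >> h.py <<'E'
from scipy.optimize import least_squares
def handle(I,K,T,z=.195):
    h=cv2.cvtColor(I,cv2.COLOR_RGB2HSV)
    m=cv2.inRange(h,(5,130,110),(20,255,255))
    n,l,st,ce=cv2.connectedComponentsWithStats(m)
    out=[]
    for i in range(1,n):
        if st[i,4]>60: out.append((int(st[i,4]),ce[i].round(1).tolist(),plane(ce[i],K,T,z)[0,:2].round(4).tolist()))
    return out
def rim(I,K,T,c0):
    g=cv2.GaussianBlur(cv2.cvtColor(I,cv2.COLOR_RGB2GRAY),(3,3),0).astype(np.float32)
    c=np.array(c0)
    a=np.radians(np.arange(0,360,3)); r=np.arange(.060,.100,.0005)
    P=np.stack([c[0]+np.cos(a)[:,None]*r,c[1]+np.sin(a)[:,None]*r,np.full((len(a),len(r)),.145)],-1)
    q=pix(P.reshape(-1,3),K,T).astype(np.float32).reshape(len(a),len(r),2)
    v=cv2.remap(g,q[...,0],q[...,1],cv2.INTER_LINEAR)
    d=np.gradient(cv2.blur(v,(5,1)),axis=1)
    def fit(idx):
        X=P[np.arange(len(a)),idx][:,:2]
        f=lambda p:np.hypot(*(X-p[:2]).T)-p[2]
        s=least_squares(f,[*c,.08],loss="soft_l1",f_scale=.001); return s.x.round(4),np.median(abs(f(s.x))).round(4)
    hi=r>.078; lo=r<.082
    o=np.where(hi,d,-1e9).argmax(1); i=np.where(lo,d,1e9).argmin(1)
    return fit(o),fit(i)
E
python3 - <<'E'
from h import *
I,K,T=shot("wrist")
print(plane([313,113],K,T,.18)); print(handle(I,K,T))
c=[.527,-.193]
for k in range(3):
    o,i=rim(I,K,T,c); print(o,i); c=((o[0]+i[0])/2)[:2]
I2,K2,T2=shot("top"); print(handle(I2,K2,T2)); print(rim(I2,K2,T2,c))
E
```

```text
[[ 0.52580754 -0.19289292  0.18      ]]
[(1241, [84.7, 115.5], [0.2825, -0.1961]), (582, [123.8, 113.6], [0.3245, -0.1942]), (1517, [82.4, 150.2], [0.2727, -0.2326]), (73, [194.9, 155.5], [0.3956, -0.2384]), (81, [502.8, 168.3], [0.7375, -0.2522]), (259, [329.4, 183.6], [0.5444, -0.2698]), (98, [21.3, 178.2], [0.1977, -0.2638]), (216, [522.3, 191.9], [0.7642, -0.2792]), (259, [551.2, 211.3], [0.8019, -0.3021]), (64, [79.4, 219.2], [0.2533, -0.3123]), (197, [146.5, 237.9], [0.3282, -0.3355]), (64, [7.0, 290.1], [0.144, -0.4053]), (463, [162.4, 299.7], [0.3362, -0.4188]), (207, [560.3, 301.5], [0.8381, -0.421]), (67, [13.1, 302.0], [0.1472, -0.4221]), (70, [114.7, 314.2], [0.2725, -0.4398]), (87, [131.0, 313.8], [0.2934, -0.4392])]
(array([ 0.525 , -0.1928,  0.0871]), np.float64(0.0004)) (array([ 0.525 , -0.1934,  0.0722]), np.float64(0.0003))
(array([ 0.525 , -0.1927,  0.0871]), np.float64(0.0005)) (array([ 0.525 , -0.1933,  0.0724]), np.float64(0.0004))
(array([ 0.525 , -0.1927,  0.0871]), np.float64(0.0006)) (array([ 0.525 , -0.1933,  0.0723]), np.float64(0.0004))
[(10442, [234.9, 113.3], [0.8032, 0.2738]), (120, [636.8, 378.4], [0.1749, -0.6171])]
((array([ 0.527 , -0.1908,  0.0876]), np.float64(0.0009)), (array([ 0.5263, -0.1902,  0.073 ]), np.float64(0.0014)))
```

```bash
cat >> h.py <<'E'
C=np.array([.5251,-.193]); TH0=-76.0; ZT=.168; O=[-90,0,-90]
def P(a,z=ZT,r=.080): a=np.radians(a); return [C[0]+r*np.cos(a),C[1]+r*np.sin(a),z]
E
python3 - <<'E'
from h import *
q=np.array([inverse_kinematics(P(a),O) for a in range(0,360,30)]); print(q.min(0),q.max(0))
move_linear(P(TH0+32,.26),.15); print(move_linear(P(TH0+32),.08,contact_N=8))
s=sense();print(s["position"],s["contact_force"]); f0=s["contact_force"]
for d in np.arange(26,-61,-6):
    move_linear(P(TH0+d),.05); s=sense(); print(d,(s["contact_force"]-f0).round(1),(s["position"]-P(TH0+d)).round(4))
print(s["clock"]); I,K,T=shot("wrist","w2"); shot("top","t2")
h=P(TH0-60-18,.18); print(pix(h,K,T))
E
```

```text
[-33.9767392  -13.35554394  98.32304821   0.          74.10464561
 -33.9767392 ] [-17.6654084    7.2178181  118.04313359   0.          75.31241036
 -17.6654084 ]
False
[ 0.58313412 -0.2488088   0.16891787] [ 0.23684167 -0.10867878  0.0382183 ]
26 [-0.2  0.2  0.3] [-0.0002 -0.0004  0.0003]
20 [-0.1 -0.2 -0.5] [-0.0003 -0.0002 -0.    ]
14 [-0.5 -0.3  0.1] [-0.0002 -0.0002  0.0002]
8 [-0.  -0.5  0.3] [-0.0004 -0.0003  0.0001]
2 [ 0.8 -0.3  1.2] [-0.0005 -0.0003 -0.    ]
-4 [0.2 0.2 0.2] [-0.0007 -0.0002 -0.0002]
-10 [-1.3  0.5  0.4] [-0.0006 -0.0002 -0.0001]
-16 [-0.5  1.1  0.5] [-0.0006 -0.0001 -0.    ]
-22 [0.3 1.2 0.9] [-0.0004 -0.0001  0.0001]
-28 [1.3 0.6 0.6] [-0.0004 -0.0002  0.    ]
-34 [1.  0.  0.9] [-0.0005 -0.0001 -0.    ]
-40 [ 0.6 -0.1  0.5] [-0.0006  0.0001 -0.0001]
-46 [-0.9 -0.   0.8] [-0.0006  0.0002 -0.0001]
-52 [1.  0.  0.8] [-0.0004  0.0004 -0.0002]
-58 [ 0.1 -0.1 -0.5] [-0.0006  0.0002 -0.0002]
12.225
[[285.384606   206.71937569]]
```

View pics/w2.png

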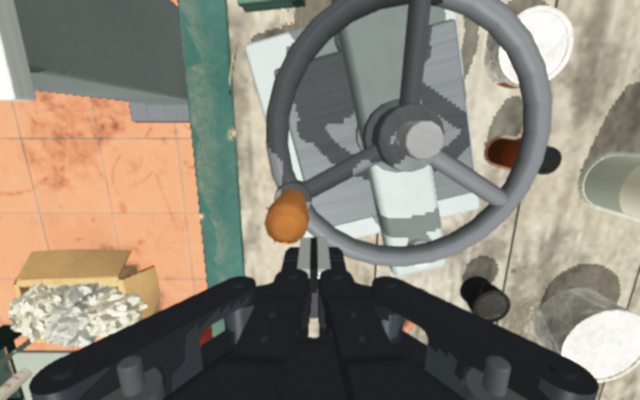

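Pushing works: the handle, at (287,215), has moved about 70° and stays ahead of the closed fingers. I'll continue to just short of a full turn and measure there.

Run:
```python
from h import *
f=0;e=0
for d in list(np.arange(-66,-330,-8))+[-335]:
    f0=sense()["contact_force"]
    move_linear(P(TH0+d),.06); s=sense(); f=max(f,np.linalg.norm(s["contact_force"])); e=max(e,np.linalg.norm(s["position"]-P(TH0+d)))
    if d%40==0 or d<-320: print(d,s["contact_force"].round(1))
print(f,e,s["clock"],s["position"]); I,K,T=shot("wrist","w3"); 
for h in handle(I,K,T):
    if np.hypot(*(np.array(h[2])-C))<.11: print(h,np.degrees(np.arctan2(*(np.array(h[2])-C)[::-1]))-TH0)
```

```text
-322 [ 0.3  0.5 -0.7]
-335 [-0.4  0.2  1. ]
1.6535367688366918 0.000879044293730565 23.775 [ 0.57509746 -0.25583603  0.16807125]
(70, [85.0, 124.1], [0.4717, -0.1907]) 253.53372857997553
(100, [74.8, 127.8], [0.4667, -0.1923]) 255.31326840617626
(172, [36.4, 130.6], [0.4491, -0.1935]) -103.62305952040288
(69, [56.0, 152.5], [0.4557, -0.2034]) -95.47730876704367
(84, [29.3, 151.3], [0.4436, -0.2028]) -97.14336627037372
(63, [29.3, 168.2], [0.4416, -0.2106]) -92.09750991778648
(976, [272.2, 261.2], [0.5534, -0.2581]) 9.495347354351637
```

View pics/w3.png

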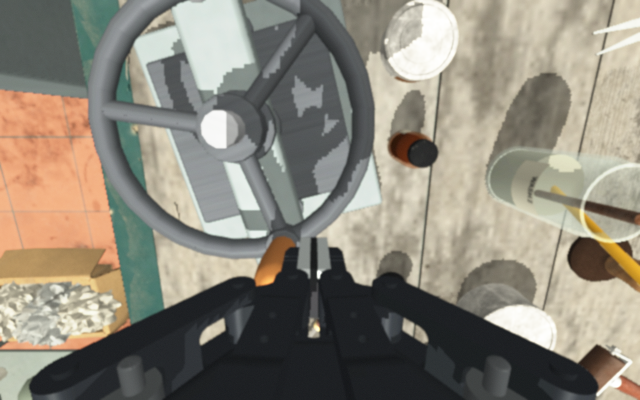

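The handle is near (272,262), partly hidden by the fingers and still some degrees short. I'll back off and measure from the same pose as the start view.

```bash
cat >> h.py <<'E'
def back(d): 
    move_linear(P(TH0+d+10),.08); move_linear(P(TH0+d+14,.26),.15); move_linear([.52706,-.26931,.36046],.15); wait(.2)
def meas(f):
    I,K,T=shot("wrist",f)
    for h in handle(I,K,T):
        v=np.array(h[2])-C
        if .06<np.hypot(*v)<.1: print(h,np.hypot(*v),np.degrees(np.arctan2(v[1],v[0]))-TH0)
    print(rim(I,K,T,C)); return I,K,T
E
python3 - <<'E'
from h import *
back(25); meas("w4"); print(sense()["clock"])
E
```

```text
(266, [338.6, 181.8], [0.5542, -0.2667]) 0.07923698631321108 7.546285835996898
((array([ 0.525 , -0.1926,  0.0872]), np.float64(0.0004)), (array([ 0.525 , -0.1934,  0.0723]), np.float64(0.0004)))
26.125
```

Run:
```python
from h import *
move_linear(P(TH0+39,.26),.15); move_linear(P(TH0+35),.1); 
for d in (27,22,17.7): move_linear(P(TH0+d),.05)
print(sense()["contact_force"]); wait(.2); back(17.7); meas("w5"); shot("top","t5"); print(sense()["clock"])
a,b=[cv2.imread(f"pics/{n}.png")[:230,200:440] for n in("w1","w5")]
t0,t5=[cv2.imread(f"pics/{n}.png")[150:300,320:560] for n in("top0","t5")]
cv2.imwrite("pics/cmp.png",np.vstack([np.hstack([a,b]),np.hstack([t0,t5])]))
```

```text
[0.56661877 0.23308188 1.33080783]
(268, [330.4, 184.2], [0.545, -0.2695]) 0.07904593601191653 0.5812313778054801
((array([ 0.525 , -0.1927,  0.0871]), np.float64(0.0004)), (array([ 0.525 , -0.1934,  0.0724]), np.float64(0.0003)))
31.6083
```

View pics/cmp.png

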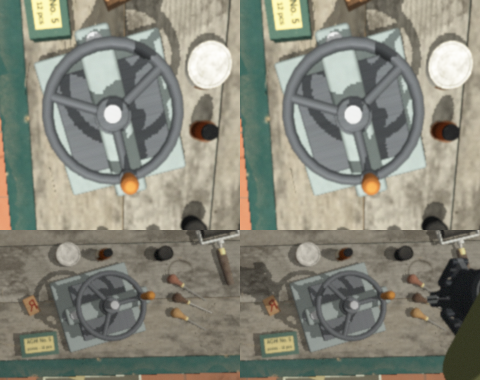

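The before and after crops match: the handle is at (330,184) both times, and the tins, bottle and block haven't moved. The hand is 0.15 m above the handle.

```bash
python3 -c "
from workcell import *
hand_in(); print(sense()['clock'])"
```

```text
the job is handed in; nothing more can be done
the job is handed in; nothing more can be done
```

I pushed the wheel handle one full turn clockwise with the shut fingers, and the job is handed in. I stopped about 7.5° short to measure from above, then finished with a small second push. After that I lifted the hand clear, about 0.15 m above the handle.

- **Handle position:** my last check, from the same camera pose as at the start, put the handle about 0.5° short of where it began.
- **Force:** the wrist force readings, taken after each step, stayed under about 2 N.
- **Things around the press:** those in view, including the ink tin, bottle, block and green tin, looked unmoved in the before and after pictures.
- **Time:** the clock stood at 31.6 s just before I handed in, against the 59 s limit.
- **Disagreement:** the top camera's fit of the wheel centre differed from the wrist camera's by 2–3 mm, about its calibration error. I used the wrist camera's value.
- **Not checked:** I did not measure the platen's height directly.

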